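Set out kiln sleeves by height

ROBOT

A 6-joint arm with a two-finger parallel gripper is mounted at the origin on the work surface. World frame = base frame: x ahead of the robot, y to its left, z up, the work surface at z = 0. Lengths are in m, angles in rad, forces in N, time in s.
With the tool pointing down it reaches from about 0.35 to 0.875 m from the base axis. Payload 4.2 kg.
Tool frame: the origin (TCP) lies at the very end of the fingers, on their centre line; the grasp point (between the pads) lies 19 mm behind it; z points along the fingers, y is the line along which they close (so a half turn about z gives the same grasp; the last joint's range is limited). The gripper opens to 85 mm and grips with 20 to 120 N. Pads are 22 mm wide; open, the fingers measure 114 mm over their backs; the gripper's body (76 mm by 85 mm) begins 54 mm behind the grasp point. The pads swing forward as they close: fully open they stand 13 mm farther back than shut.
Start: joints at [-1.058, 0.385, 0.008, 0, -1.194, -0.259], TCP at [0.157, -0.605, 0.231] pointing down, gripper open.
Joint ranges: [-3.14, 3.14], [-1.21, 2.06], [-1.07, 1.41], [-3.16, 2.05], [-2.99, -0.16], [-3.1, 3.1]. Speed limits (rad/s): [2.79, 2.79, 3.14, 3.14, 3.14, 3.14].

INTERFACE

Orientations are given as a rotation vector (axis times angle).
In Python, from rig import robot gives the robot as it stands.
- The arm moves only by the tool apply_moves, never from a script. Its argument "rows" is a list of rows, each an object with "slide": the shift along the world's x, y, z each as a share of 0.25 m, from -1 to 1, a list of three; "rot": the turn, a rotation vector about the world's x, y, z each as a share of 2 rad, from -1 to 1, a list of three; "fingers": the closure, from -1 (fully open) to 1 (shut). In form: [{"slide": [tx, ty, tz], "rot": [rx, ry, rz], "fingers": fingers}, ...]. A call has 1 to 12 rows; each row is the pose to reach, as a shift and turn from the pose commanded when the call began; what a row does not reach only later rows make up. A row lasts 1/12 s, in which the tool goes at most 41.7 mm and 7.16 degrees, less where a joint would pass 70% of its speed; a pose out of reach is approached as far as the arm can. A call with a number of a shift or a turn outside -1 to 1 is refused whole. A call with a gripper value outside its range is refused whole. The fingers move at their own pace and stop on an object; "squeeze" is the grip in N (left out, the last holds). Time passes only in rows, so rows that repeat a pose let the fingers close. It gives the time, the measured TCP pose, the force, the opening and the grip force at its end, in the units of the state.
- robot.sense(): the state, without advancing time (a new reading comes with each control period).
- robot.camera(name): name is "side" or "top"; returns a dict with "image" (400x640x3 uint8, red, green, blue), "z_map" (400x640 float32, m along the optical axis (not along the pixel's ray), 0 where there is no reading), "vertical_fov" (degrees; the focal length in pixels is half the picture's height over the tangent of half this angle, whatever the lens; pixels are square), "cx", "cy" (the principal point, pixels), "R" (3x3) and "t" (3): a world point X has camera coordinates R X + t. Camera axes: x right, y down, z forward; pixel columns grow to the right and rows downward; lengths in m; the calibration is good to about 2 mm. A picture is of the moment at which its call begins.
- robot.hand_in(): hands the job in; it is judged then, once.
Trained networks look in the newest picture that a camera, given by its name, has taken for a name from the list of things; names that differ only in an ending like _2 or _b are one class to them, and where a whole thing is asked for, a point or a joint stands for the part that bears it (a point fixed in the world has none). Each returns a list of dicts, best first, with "score" (0 to 1); they miss things now and then, are a little off and sometimes report something else, mostly with a low value. They report only what shows in the picture. A call takes as long as a camera call.
- robot.look_for(camera, target): "rect" ([left, top, width, height] in pixels, round what is visible of it).
- robot.regions_of(camera, target): "mask" (400x640 bool, what is visible of it) and "rect" ([left, top, width, height] in pixels, round what is visible of it).
The state is a dict: "clock": time; "joint_positions": joint angles; "joint_vel": joint speeds; "effort": joint torques, N m; "eef_pos": TCP position; "tcp_rot": TCP orientation; "wrist_force": force on the tool from outside, world axes, zero at the start; "torque": the same for the moment, N m; "finger_gap": finger opening in m; "grasp_force": force on a finger pad.
Only numpy, scipy, OpenCV 4.12 (cv2) and the standard library are available. Lean on these libraries where they do the work, as an engineer would, in place of code of your own. Each camera call takes 0.05 s, during which the arm holds its last target. There are 200 camera calls.

TASK

Stand the four fired ceramic sleeves in the row of cup setters on the kiln batt, one upright in each recess, in order of height: the tallest in the setter next to the drilled square post, then each shorter one in turn, so that the shortest is at the other end. The sleeves are brittle, so set each down gently, without dropping any or knocking any over, and leave the post and the pile of discs where they stand.

Things in the scene. Friction and masses are not known exactly. Their poses are not given: they have to be found in the camera images.
- sleeve_45: Fired ceramic sleeve, off-white plain tube 45 mm tall, 40 mm outside diameter, 24 mm bore, about 75 g, standing loose and upright on the bench. All four sleeves differ only in height (45, 70, 95, 120 mm). Origin: centre of its underside; z up along the tube.
- sleeve_70: Fired ceramic sleeve, off-white plain tube 70 mm tall, 40 mm outside diameter, 24 mm bore, about 115 g, standing loose and upright on the bench. All four sleeves differ only in height (45, 70, 95, 120 mm). Origin: centre of its underside; z up along the tube.
- sleeve_95: Fired ceramic sleeve, off-white plain tube 95 mm tall, 40 mm outside diameter, 24 mm bore, about 155 g, standing loose and upright on the bench. All four sleeves differ only in height (45, 70, 95, 120 mm). Origin: centre of its underside; z up along the tube.
- sleeve_120: Fired ceramic sleeve, off-white plain tube 120 mm tall, 40 mm outside diameter, 24 mm bore, about 195 g, standing loose and upright on the bench. All four sleeves differ only in height (45, 70, 95, 120 mm). Origin: centre of its underside; z up along the tube.
- seat_1: Cup setter, one of 4 alike in a row (about 85 mm apart) on a flat tan batt: the outer one at the row's +y end (robot's left). Fixed. Cream round dish, 66 mm wide, 12 mm high; 4 mm rim round a flat recess 58 mm wide, 6 mm deep. Origin: centre of its underside, on the batt's top, 12 mm above the bench; recess floor (and a seated sleeve's underside) 6 mm above it. y runs roughly along the row.
- seat_2: Cup setter, one of 4 alike in a row (about 85 mm apart) on a flat tan batt: the inner one next to the +y end. Fixed. Cream round dish, 66 mm wide, 12 mm high; 4 mm rim round a flat recess 58 mm wide, 6 mm deep. Origin: centre of its underside, on the batt's top, 12 mm above the bench; recess floor (and a seated sleeve's underside) 6 mm above it. y runs roughly along the row.
- seat_3: Cup setter, one of 4 alike in a row (about 85 mm apart) on a flat tan batt: the inner one next to the -y end. Fixed. Cream round dish, 66 mm wide, 12 mm high; 4 mm rim round a flat recess 58 mm wide, 6 mm deep. Origin: centre of its underside, on the batt's top, 12 mm above the bench; recess floor (and a seated sleeve's underside) 6 mm above it. y runs roughly along the row.
- seat_4: Cup setter, one of 4 alike in a row (about 85 mm apart) on a flat tan batt: the outer one at the row's -y end (robot's right). Fixed. Cream round dish, 66 mm wide, 12 mm high; 4 mm rim round a flat recess 58 mm wide, 6 mm deep. Origin: centre of its underside, on the batt's top, 12 mm above the bench; recess floor (and a seated sleeve's underside) 6 mm above it. y runs roughly along the row.
- post: Drilled kiln post, loose: pinkish square ceramic block 44 x 44 x 70 mm tall with rows of dark holes, standing on the bench just beyond one end of the row, about 90 mm from the last setter; it marks the tall end. Either end of the row. Origin: centre of its underside.
- discs: Short pile of round tan setter discs, loose, moving as one: 60 mm diameter, 23.5 mm high, lying on the bench just beyond the other end of the row. Not to be disturbed. Origin: centre of its underside.

How it is judged:
By the outcome, as a careful person would: the job done as asked, in the order asked, and still so for the second after the job is handed in, with the robot touching nothing.
It also fails if it takes over 96 s, if anything falls off the work surface, if the arm or the gripper's body presses on something with over 40 N, if the wrist force passes 120 N, or if a joint passes its speed limit or range.

## Working session

There is one attempt and no reset: what is moved stays moved. The work goes in short steps, Python scripts to look and compute and a tool call to move; the robot and the scene stay as the last step left them, time stands still between calls to the robot, and variables do not carry over. Pictures are saved under pics/ and viewed, at most 14 in all, crops included, and the job is handed in when it is done.

Besides the shell and the picture viewer there is one more tool, called after "Emit:" by a JSON object that holds its "name" and its "arguments". apply_moves: Moves the arm, as the interface text tells. Shift numbers are shares of 0.25 m and turn numbers shares of 2 rad, none past 1 either way. Its arguments: {"type":"object","properties":{"rows":{"type":"array","items":{"type":"object","properties":{"slide":{"type":"array","items":{"type":"number"}},"rot":{"type":"array","items":{"type":"number"}},"fingers":{"type":"number"}}}},"squeeze":{"type":"number"}},"required":["rows"]}

```bash
mkdir -p pics
cat > h.py <<'E'
import numpy as np, cv2
from rig import robot
def cloud(c):
    h,w=c["z_map"].shape; f=h/2/np.tan(np.radians(c["vertical_fov"])/2)
    u,v=np.meshgrid(np.arange(w),np.arange(h)); z=c["z_map"]
    P=np.stack([(u-c["cx"])/f*z,(v-c["cy"])/f*z,z],-1)
    W=(P-c["t"])@c["R"]; W[z==0]=np.nan
    return W
def save(c,n): cv2.imwrite(f"pics/{n}.png",c["image"][...,::-1])
E
python3 - <<'E'
from h import *
for n in("top","side"):
    c=robot.camera(n); save(c,n+"0"); W=cloud(c); np.save(n+"W.npy",W)
    print(n,-c["R"].T@c["t"],c["R"][2])
    for t in("sleeve_45","sleeve_70","sleeve_95","sleeve_120","seat_1","post","discs"):
        for r in robot.regions_of(n,t):
            p=W[r["mask"]]; p=p[~np.isnan(p[:,0])]
            if len(p)==0: continue
            zt=np.percentile(p[:,2],97); q=p[p[:,2]>zt-.006]
            print(t,round(r["score"],2),np.round(r["rect"]),"ztop",zt.round(4),"mid",((q.min(0)+q.max(0))/2).round(4)[:2],"ext",np.ptp(q,axis=0).round(3)[:2])
E
```

```text
top [0.36845315 0.01143437 0.98047853] [ 0.20341936 -0.00805786 -0.97905855]
sleeve_45 0.65 [277. 237.  20.  15.] ztop 0.0487 mid [0.4714 0.0806] ext [0.037 0.038]
sleeve_45 0.62 [422. 224.  34.  28.] ztop 0.1221 mid [ 0.4659 -0.2314] ext [0.038 0.037]
sleeve_45 0.53 [354. 245.  21.  19.] ztop 0.0728 mid [ 0.4399 -0.0877] ext [0.037 0.038]
sleeve_70 0.65 [277. 237.  20.  15.] ztop 0.0487 mid [0.4714 0.0806] ext [0.037 0.038]
sleeve_70 0.62 [422. 224.  34.  28.] ztop 0.1221 mid [ 0.4659 -0.2314] ext [0.038 0.037]
sleeve_70 0.53 [354. 245.  21.  19.] ztop 0.0728 mid [ 0.4399 -0.0877] ext [0.037 0.038]
sleeve_95 0.65 [277. 237.  20.  15.] ztop 0.0487 mid [0.4714 0.0806] ext [0.037 0.038]
sleeve_95 0.62 [422. 224.  34.  28.] ztop 0.1221 mid [ 0.4659 -0.2314] ext [0.038 0.037]
sleeve_95 0.53 [354. 245.  21.  19.] ztop 0.0728 mid [ 0.4399 -0.0877] ext [0.037 0.038]
sleeve_120 0.65 [277. 237.  20.  15.] ztop 0.0487 mid [0.4714 0.0806] ext [0.037 0.038]
sleeve_120 0.62 [422. 224.  34.  28.] ztop 0.1221 mid [ 0.4659 -0.2314] ext [0.038 0.037]
sleeve_120 0.53 [354. 245.  21.  19.] ztop 0.0728 
[... 2366 characters left out ...]
322] ext [0.038 0.04 ]
sleeve_120 0.52 [333. 271.  27.  30.] ztop 0.0245 mid [ 0.6091 -0.1839] ext [0.057 0.059]
seat_1 0.97 [322. 148.  27.  21.] ztop 0.0239 mid [0.627  0.1601] ext [0.065 0.066]
seat_1 0.93 [326. 171.  27.  26.] ztop 0.024 mid [0.6291 0.0791] ext [0.063 0.066]
seat_1 0.92 [323. 200.  29.  33.] ztop 0.024 mid [ 0.6134 -0.01  ] ext [0.063 0.066]
seat_1 0.58 [326. 233.  29.  27.] ztop 0.0236 mid [ 0.6051 -0.096 ] ext [0.062 0.062]
post 0.87 [326. 113.  17.  28.] ztop 0.0702 mid [0.6402 0.2573] ext [0.045 0.046]
discs 0.84 [332. 270.  30.  31.] ztop 0.0245 mid [ 0.6097 -0.1845] ext [0.058 0.058]
discs 0.46 [255. 108.  20.  37.] ztop 0.0942 mid [0.4569 0.2617] ext [0.035 0.037]
```

Run:
```python
from h import *
from scipy.spatial.transform import Rotation as R
s=robot.sense(); print(s); print(R.from_rotvec(s["tcp_rot"]).as_matrix().round(3))
a=cv2.imread("pics/top0.png")[110:310,150:500];b=cv2.imread("pics/side0.png")[80:350,210:390]
cv2.imwrite("pics/both.png",np.hstack([cv2.resize(a,(472,270)),b]))
```

```text
{'clock': 0.8, 'joint_positions': array([-1.05837771e+00,  3.84698597e-01,  7.91038936e-03, -2.42428462e-05,
       -1.19399937e+00, -2.58580720e-01]), 'joint_vel': array([-0.00079361,  0.00119319, -0.00039248,  0.00169725, -0.00016615,
       -0.00201828]), 'effort': array([-2.81656257e-04, -3.92028737e+01,  1.88606644e+01,  4.19051930e+00,
       -3.45843819e-04,  5.60171216e-06]), 'eef_pos': array([ 0.15696545, -0.60494875,  0.2313134 ]), 'tcp_rot': array([-3.97641063e-01,  3.11630135e+00,  5.82821003e-07]), 'wrist_force': array([ 0.34665789, -0.00833332,  0.55292913]), 'torque': array([ 0.03262006, -0.00193204, -0.01850527]), 'grasp_force': 0.0, 'finger_gap': 0.08547697793956716}
[[-0.968 -0.251  0.   ]
 [-0.251  0.968  0.   ]
 [-0.    -0.    -1.   ]]
```

View pics/both.png

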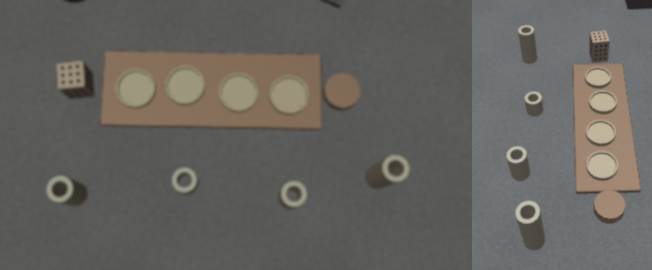

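The crop shows the drilled post at the +y end (70,78), four cream dishes, the discs at (342,90), and all four sleeves standing in front of the batt (60,190), (184,180), (293,194) and (395,168). So seat_1 takes the tallest sleeve.

Emit:
{"name": "apply_moves", "arguments": {"rows": [{"slide": [0.2,0.2,0],"rot": [0,0,0.06],"fingers": -1},{"slide": [0.4,0.4,0],"rot": [0,0,0.12],"fingers": -1},{"slide": [0.6,0.6,0],"rot": [0,0,0.18],"fingers": -1},{"slide": [0.8,0.8,0],"rot": [0,0,0.24],"fingers": -1},{"slide": [0.8,0.8,0],"rot": [0,0,0.3],"fingers": -1},{"slide": [0.8,0.8,0],"rot": [0,0,0.36],"fingers": -1},{"slide": [0.8,0.8,0],"rot": [0,0,0.42],"fingers": -1},{"slide": [0.8,0.8,0],"rot": [0,0,0.48],"fingers": -1},{"slide": [0.8,0.8,0],"rot": [0,0,0.54],"fingers": -1},{"slide": [0.8,0.8,0],"rot": [0,0,0.6],"fingers": -1},{"slide": [0.8,0.8,0],"rot": [0,0,0.659],"fingers": -1},{"slide": [0.8,0.8,0],"rot": [0,0,0.659],"fingers": -1}], "squeeze": 30}}

```text
clock: 1.8
eef_pos: [0.3571, -0.4048, 0.2315]
tcp_rot: [-2.225, 2.218, -0.0]
wrist_force: [-0.5, -0.4, -0.2]
finger_gap: 0.0854
grasp_force: 0.0
```

Emit:
{"name": "apply_moves", "arguments": {"rows": [{"slide": [0.08,0.14,0],"rot": [0,0,0],"fingers": -1},{"slide": [0.17,0.28,0],"rot": [0,0,0],"fingers": -1},{"slide": [0.26,0.42,0],"rot": [0,0,0],"fingers": -1},{"slide": [0.35,0.56,0],"rot": [0,0,0],"fingers": -1},{"slide": [0.434,0.69,0],"rot": [0,0,0],"fingers": -1},{"slide": [0.434,0.69,0],"rot": [0,0,0],"fingers": -1},{"slide": [0.434,0.69,-0.1],"rot": [0,0,0],"fingers": -1},{"slide": [0.434,0.69,-0.22],"rot": [0,0,0],"fingers": -1},{"slide": [0.434,0.69,-0.34],"rot": [0,0,0],"fingers": -1},{"slide": [0.434,0.69,-0.46],"rot": [0,0,0],"fingers": -1},{"slide": [0.434,0.69,-0.57],"rot": [0,0,0],"fingers": -1},{"slide": [0.434,0.69,-0.646],"rot": [0,0,0],"fingers": -1}], "squeeze": 30}}

```text
clock: 2.8
eef_pos: [0.464, -0.2324, 0.0674]
tcp_rot: [2.217, -2.223, -0.004]
wrist_force: [-0.2, -0.4, 0.9]
finger_gap: 0.0855
grasp_force: 0.0
```

Emit:
{"name": "apply_moves", "arguments": {"rows": [{"slide": [0,0,0],"fingers": -1,"rot": [0,0,0]},{"slide": [0,0,0],"fingers": -0.6,"rot": [0,0,0]},{"slide": [0,0,0],"fingers": -0.4,"rot": [0,0,0]},{"slide": [0,0,0],"fingers": -0.2,"rot": [0,0,0]},{"slide": [0,0,0],"fingers": 0,"rot": [0,0,0]},{"slide": [0,0,0],"fingers": 0.1,"rot": [0,0,0]},{"slide": [0,0,0],"fingers": 0.2,"rot": [0,0,0]},{"slide": [0,0,0],"fingers": 0.4,"rot": [0,0,0]},{"slide": [0,0,0],"fingers": 1,"rot": [0,0,0]},{"slide": [0,0,0],"fingers": 1,"rot": [0,0,0]}], "squeeze": 30}}

```text
clock: 3.63
eef_pos: [0.4663, -0.2327, 0.0714]
tcp_rot: [-2.222, 2.219, -0.004]
wrist_force: [-1.1, 1.6, 7.4]
finger_gap: 0.0394
grasp_force: 30.2
```

Emit:
{"name": "apply_moves", "arguments": {"rows": [{"slide": [0,0,0.01],"rot": [0,0,0],"fingers": 1},{"slide": [0,0,0.04],"rot": [0,0,0],"fingers": 1},{"slide": [0,0,0.1],"rot": [0,0,0],"fingers": 1},{"slide": [0,0,0.19],"rot": [0,0,0],"fingers": 1},{"slide": [0,0,0.29],"rot": [0,0,0],"fingers": 1},{"slide": [0,0,0.39],"rot": [0,0,0],"fingers": 1},{"slide": [0,0.04,0.46],"rot": [0,0,0],"fingers": 1},{"slide": [0.0,0.11,0.5],"rot": [0,0,0],"fingers": 1},{"slide": [0,0.21,0.5],"rot": [0,0,0],"fingers": 1},{"slide": [0,0.31,0.5],"rot": [0,0,0],"fingers": 1},{"slide": [0.0,0.4,0.5],"rot": [0,0,0],"fingers": 1},{"slide": [0,0.45,0.5],"rot": [0,0,0],"fingers": 1}], "squeeze": 30}}

```text
clock: 4.63
eef_pos: [0.4648, -0.1181, 0.1951]
tcp_rot: [-2.223, 2.219, 0.001]
wrist_force: [1.1, -0.5, -1.4]
finger_gap: 0.0394
grasp_force: 30.6
```

Emit:
{"name": "apply_moves", "arguments": {"rows": [{"slide": [0.02,0.04,0],"rot": [0,0,0],"fingers": 1},{"slide": [0.07,0.11,0],"rot": [0,0,0],"fingers": 1},{"slide": [0.14,0.2,0],"rot": [0,0,0],"fingers": 1},{"slide": [0.22,0.3,0],"rot": [0,0,0],"fingers": 1},{"slide": [0.3,0.41,0],"rot": [0,0,0],"fingers": 1},{"slide": [0.38,0.52,0],"rot": [0,0,0],"fingers": 1},{"slide": [0.46,0.63,0],"rot": [0,0,0],"fingers": 1},{"slide": [0.54,0.74,0],"rot": [0,0,0],"fingers": 1},{"slide": [0.6,0.84,0],"rot": [0,0,0],"fingers": 1},{"slide": [0.64,0.93,0],"rot": [0,0,0],"fingers": 1},{"slide": [0.652,0.98,0],"rot": [0,0,0],"fingers": 1},{"slide": [0.652,1.0,0],"rot": [0,0,0],"fingers": 1}]}}

```text
clock: 5.63
eef_pos: [0.629, 0.1318, 0.1938]
tcp_rot: [2.223, -2.218, -0.001]
wrist_force: [0.2, -1.1, -1.2]
finger_gap: 0.0396
grasp_force: 30.6
```

Emit:
{"name": "apply_moves", "arguments": {"rows": [{"slide": [0,0.04,0],"rot": [0,0,0],"fingers": 1},{"slide": [0,0.09,0],"rot": [0,0,0],"fingers": 1},{"slide": [0,0.118,0],"rot": [0,0,0],"fingers": 1},{"slide": [0,0.118,-0.03],"rot": [0,0,0],"fingers": 1},{"slide": [0,0.118,-0.09],"rot": [0,0,0],"fingers": 1},{"slide": [0,0.118,-0.16],"rot": [0,0,0],"fingers": 1},{"slide": [0,0.118,-0.23],"rot": [0,0,0],"fingers": 1},{"slide": [0,0.118,-0.3],"rot": [0,0,0],"fingers": 1},{"slide": [0,0.118,-0.34],"rot": [0,0,0],"fingers": 1},{"slide": [0,0.118,-0.36],"rot": [0,0,0],"fingers": 1},{"slide": [0,0.118,-0.36],"rot": [0,0,0],"fingers": 1}]}}

```text
clock: 6.55
eef_pos: [0.6278, 0.1589, 0.1035]
tcp_rot: [2.22, -2.219, -0.001]
wrist_force: [-1.0, -0.1, -1.7]
finger_gap: 0.0395
grasp_force: 30.6
```

```bash
cat > chk.py <<'E'
import sys; from h import *
c=robot.camera("side"); n=sys.argv[1]; cv2.imwrite(f"pics/{n}.png",cv2.resize(c["image"][60:350,210:410,::-1],None,fx=2,fy=2)); W=cloud(c)
print(robot.sense()["eef_pos"])
if len(sys.argv)>2:
  for r in robot.regions_of("side","sleeve_45"):
    p=W[r["mask"]];p=p[~np.isnan(p[:,0])]
    if len(p)==0: continue
    zt=np.percentile(p[:,2],97);q=p[p[:,2]>zt-.006]
    print(round(r["score"],2),zt.round(4),((q.min(0)+q.max(0))/2).round(4)[:2],np.ptp(q,axis=0).round(3)[:2])
E
python3 chk.py a
```

```text
[0.62852163 0.15924493 0.10477179]
```

View pics/a.png

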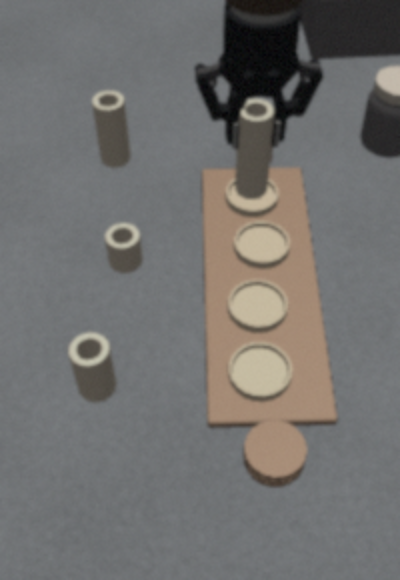

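The view shows the 120 mm sleeve upright in the fingers, its foot at (252,195) over the first dish (252,193), still about 15 mm above the recess floor.

Emit:
{"name": "apply_moves", "arguments": {"rows": [{"slide": [0,0,-0.015],"rot": [0,0,0],"fingers": 1},{"slide": [0,0,-0.03],"rot": [0,0,0],"fingers": 1},{"slide": [0,0,-0.04],"rot": [0,0,0],"fingers": 1},{"slide": [0,0,-0.046],"rot": [0,0,0],"fingers": 1},{"slide": [0,0,-0.05],"rot": [0,0,0],"fingers": 1},{"slide": [0,0,-0.054],"rot": [0,0,0],"fingers": 1},{"slide": [0,0,-0.054],"rot": [0,0,0],"fingers": 1},{"slide": [0,0,-0.054],"rot": [0,0,0],"fingers": 1}]}}

```text
clock: 7.27
eef_pos: [0.6285, 0.1596, 0.0914]
tcp_rot: [-2.223, 2.22, -0.0]
wrist_force: [-0.2, -0.5, -1.9]
finger_gap: 0.0398
grasp_force: 30.6
```

Emit:
{"name": "apply_moves", "arguments": {"rows": [{"slide": [0,0,-0.003],"rot": [0,0,0],"fingers": 1},{"slide": [0,0,-0.006],"rot": [0,0,0],"fingers": 1},{"slide": [0,0,-0.008],"rot": [0,0,0],"fingers": 1},{"slide": [0,0,-0.008],"rot": [0,0,0],"fingers": 1}]}}

```text
clock: 7.6
eef_pos: [0.6285, 0.1596, 0.0896]
tcp_rot: [-2.223, 2.22, -0.0]
wrist_force: [-0.8, -0.8, -0.0]
finger_gap: 0.0393
grasp_force: 30.8
```

Emit:
{"name": "apply_moves", "arguments": {"rows": [{"slide": [0,0,-0.003],"rot": [0,0,0],"fingers": 1},{"slide": [0,0,-0.003],"rot": [0,0,0],"fingers": 0.05},{"slide": [0,0,-0.003],"rot": [0,0,0],"fingers": 0},{"slide": [0,0,-0.003],"rot": [0,0,0],"fingers": -0.1},{"slide": [0,0,-0.003],"rot": [0,0,0],"fingers": -0.2},{"slide": [0,0,-0.003],"rot": [0,0,0],"fingers": -0.4},{"slide": [0,0,-0.003],"rot": [0,0,0],"fingers": -0.7},{"slide": [0,0,-0.003],"rot": [0,0,0],"fingers": -1},{"slide": [0,0,-0.003],"rot": [0,0,0],"fingers": -1},{"slide": [0,0,-0.003],"rot": [0,0,0],"fingers": -1},{"slide": [0,0,-0.003],"rot": [0,0,0],"fingers": -1}]}}

```text
clock: 8.52
eef_pos: [0.6285, 0.1596, 0.0886]
tcp_rot: [-2.223, 2.22, -0.0]
wrist_force: [0.0, -0.2, -0.6]
finger_gap: 0.0857
grasp_force: 0.0
```

Emit:
{"name": "apply_moves", "arguments": {"rows": [{"slide": [0,0,0.03],"rot": [0,0,0],"fingers": -1},{"slide": [0,0,0.11],"rot": [0,0,0],"fingers": -1},{"slide": [0,0,0.22],"rot": [0,0,0],"fingers": -1},{"slide": [0,0,0.33],"rot": [0,0,0],"fingers": -1},{"slide": [0,0,0.42],"rot": [0,0,0],"fingers": -1},{"slide": [-0.05,0.02,0.44],"rot": [0,0,0],"fingers": -1},{"slide": [-0.17,0.1,0.44],"rot": [0,0,0],"fingers": -1},{"slide": [-0.29,0.18,0.44],"rot": [0,0,0],"fingers": -1},{"slide": [-0.41,0.26,0.44],"rot": [0,0,0],"fingers": -1},{"slide": [-0.53,0.34,0.44],"rot": [0,0,0],"fingers": -1},{"slide": [-0.65,0.39,0.44],"rot": [0,0,0],"fingers": -1},{"slide": [-0.678,0.41,0.44],"rot": [0,0,0],"fingers": -1}]}}

```text
clock: 9.52
eef_pos: [0.4549, 0.2627, 0.1988]
tcp_rot: [2.225, -2.216, -0.002]
wrist_force: [0.1, 0.3, -0.8]
finger_gap: 0.0852
grasp_force: 0.0
```

```bash
python3 chk.py b 1
```

```text
[0.45574508 0.26318832 0.19905782]
0.96 0.0699 [ 0.4377 -0.0873] [0.037 0.038]
0.96 0.0943 [0.458  0.2626] [0.037 0.04 ]
0.66 0.0452 [0.4681 0.0819] [0.037 0.041]
```

View pics/b.png

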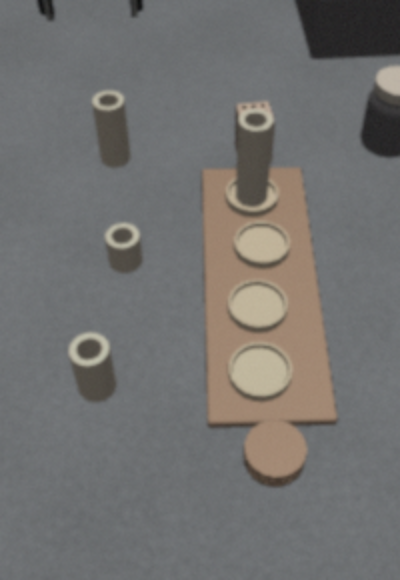

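The 120 mm sleeve stands upright in its dish (252,193) and the post behind it is undisturbed. Next is the 95 mm one.

Emit:
{"name": "apply_moves", "arguments": {"rows": [{"slide": [0,0,0],"rot": [0,0,0],"fingers": -1},{"slide": [0,0,-0.08],"rot": [0,0,0],"fingers": -1},{"slide": [0,0,-0.2],"rot": [0,0,0],"fingers": -1},{"slide": [0,0,-0.32],"rot": [0,0,0],"fingers": -1},{"slide": [0,0,-0.44],"rot": [0,0,0],"fingers": -1},{"slide": [0,0,-0.54],"rot": [0,0,0],"fingers": -1},{"slide": [0,0,-0.575],"rot": [0,0,0],"fingers": -1},{"slide": [0,0,-0.575],"rot": [0,0,0],"fingers": -1},{"slide": [0,0,-0.575],"rot": [0,0,0],"fingers": -0.6},{"slide": [0,0,-0.575],"rot": [0,0,0],"fingers": -0.4},{"slide": [0,0,-0.575],"rot": [0,0,0],"fingers": -0.2},{"slide": [0,0,-0.575],"rot": [0,0,0],"fingers": 0}]}}

```text
clock: 10.62
eef_pos: [0.4597, 0.2627, 0.0563]
tcp_rot: [-2.22, 2.218, 0.0]
wrist_force: [0.6, 0.2, 0.3]
finger_gap: 0.0428
grasp_force: 0.0
```

Emit:
{"name": "apply_moves", "arguments": {"rows": [{"slide": [0,0,0],"rot": [0,0,0],"fingers": 0.1},{"slide": [0,0,0],"rot": [0,0,0],"fingers": 0.2},{"slide": [0,0,0],"rot": [0,0,0],"fingers": 0.4},{"slide": [0,0,0],"rot": [0,0,0],"fingers": 1},{"slide": [0,0,0],"rot": [0,0,0],"fingers": 1}]}}

```text
clock: 11.03
eef_pos: [0.4595, 0.2627, 0.0563]
tcp_rot: [-2.222, 2.218, -0.001]
wrist_force: [-1.2, -0.1, 5.8]
finger_gap: 0.0386
grasp_force: 30.1
```

Emit:
{"name": "apply_moves", "arguments": {"rows": [{"slide": [0,0,0.01],"rot": [0,0,0],"fingers": 1},{"slide": [0,0,0.04],"rot": [0,0,0],"fingers": 1},{"slide": [0,0,0.1],"rot": [0,0,0],"fingers": 1},{"slide": [0,0,0.19],"rot": [0,0,0],"fingers": 1},{"slide": [0,0,0.29],"rot": [0,0,0],"fingers": 1},{"slide": [0,-0.03,0.39],"rot": [0,0,0],"fingers": 1},{"slide": [0,-0.1,0.46],"rot": [0,0,0],"fingers": 1},{"slide": [0,-0.2,0.48],"rot": [0,0,0],"fingers": 1},{"slide": [0,-0.31,0.48],"rot": [0,0,0],"fingers": 1},{"slide": [0,-0.42,0.48],"rot": [0,0,0],"fingers": 1},{"slide": [0,-0.53,0.48],"rot": [0,0,0],"fingers": 1},{"slide": [0,-0.63,0.48],"rot": [0,0,0],"fingers": 1}]}}

```text
clock: 12.03
eef_pos: [0.4581, 0.103, 0.175]
tcp_rot: [2.222, -2.22, -0.001]
wrist_force: [0.2, 0.5, -1.3]
finger_gap: 0.0391
grasp_force: 30.5
```

Emit:
{"name": "apply_moves", "arguments": {"rows": [{"slide": [0,-0.07,0],"rot": [0,0,0],"fingers": 1},{"slide": [0.02,-0.1,0],"rot": [0,0,0],"fingers": 1},{"slide": [0.07,-0.108,0],"rot": [0,0,0],"fingers": 1},{"slide": [0.16,-0.108,0],"rot": [0,0,0],"fingers": 1},{"slide": [0.26,-0.108,0],"rot": [0,0,0],"fingers": 1},{"slide": [0.36,-0.108,0],"rot": [0,0,0],"fingers": 1},{"slide": [0.46,-0.108,0],"rot": [0,0,0],"fingers": 1},{"slide": [0.56,-0.108,0],"rot": [0,0,0],"fingers": 1},{"slide": [0.64,-0.108,0],"rot": [0,0,0],"fingers": 1},{"slide": [0.675,-0.108,0],"rot": [0,0,0],"fingers": 1},{"slide": [0.682,-0.108,0],"rot": [0,0,0],"fingers": 1},{"slide": [0.682,-0.108,0],"rot": [0,0,0],"fingers": 1}]}}

```text
clock: 13.03
eef_pos: [0.6291, 0.0776, 0.1741]
tcp_rot: [2.221, -2.22, -0.002]
wrist_force: [-0.3, 0.1, -1.1]
finger_gap: 0.0389
grasp_force: 30.6
```

Emit:
{"name": "apply_moves", "arguments": {"rows": [{"slide": [0,0,-0.03],"rot": [0,0,0],"fingers": 1},{"slide": [0,0,-0.09],"rot": [0,0,0],"fingers": 1},{"slide": [0,0,-0.17],"rot": [0,0,0],"fingers": 1},{"slide": [0,0,-0.25],"rot": [0,0,0],"fingers": 1},{"slide": [0,0,-0.31],"rot": [0,0,0],"fingers": 1},{"slide": [0,0,-0.35],"rot": [0,0,0],"fingers": 1},{"slide": [0,0,-0.37],"rot": [0,0,0],"fingers": 1},{"slide": [0,0,-0.38],"rot": [0,0,0],"fingers": 1},{"slide": [0,0,-0.388],"rot": [0,0,0],"fingers": 1},{"slide": [0,0,-0.393],"rot": [0,0,0],"fingers": 1},{"slide": [0,0,-0.396],"rot": [0,0,0],"fingers": 1},{"slide": [0,0,-0.396],"rot": [0,0,0],"fingers": 1}]}}

```text
clock: 14.03
eef_pos: [0.6297, 0.0776, 0.0764]
tcp_rot: [-2.222, 2.22, -0.001]
wrist_force: [-0.2, -0.7, -0.8]
finger_gap: 0.039
grasp_force: 30.6
```

Emit:
{"name": "apply_moves", "arguments": {"rows": [{"slide": [0,0,-0.003],"rot": [0,0,0],"fingers": 1},{"slide": [0,0,-0.005],"rot": [0,0,0],"fingers": 1},{"slide": [0,0,-0.006],"rot": [0,0,0],"fingers": 1},{"slide": [0,0,-0.006],"rot": [0,0,0],"fingers": 1}]}}

```text
clock: 14.37
eef_pos: [0.6295, 0.0775, 0.0745]
tcp_rot: [-2.222, 2.22, -0.0]
wrist_force: [-0.4, -0.3, -1.6]
finger_gap: 0.0389
grasp_force: 30.7
```

Emit:
{"name": "apply_moves", "arguments": {"rows": [{"slide": [0,0,-0.002],"rot": [0,0,0],"fingers": 1},{"slide": [0,0,-0.003],"rot": [0,0,0],"fingers": 1},{"slide": [0,0,-0.003],"rot": [0,0,0],"fingers": 1}]}}

```text
clock: 14.62
eef_pos: [0.6295, 0.0775, 0.0744]
tcp_rot: [-2.223, 2.22, -0.001]
wrist_force: [-3.0, -0.4, 3.8]
finger_gap: 0.0391
grasp_force: 31.1
```

Emit:
{"name": "apply_moves", "arguments": {"rows": [{"slide": [0,0,0],"rot": [0,0,0],"fingers": 0.05},{"slide": [0,0,0],"rot": [0,0,0],"fingers": 0},{"slide": [0,0,0],"rot": [0,0,0],"fingers": -0.1},{"slide": [0,0,0],"rot": [0,0,0],"fingers": -0.2},{"slide": [0,0,0],"rot": [0,0,0],"fingers": -0.5},{"slide": [0,0,0],"rot": [0,0,0],"fingers": -1},{"slide": [0,0,0],"rot": [0,0,0],"fingers": -1},{"slide": [0,0,0.03],"rot": [0,0,0],"fingers": -1},{"slide": [0,0,0.11],"rot": [0,0,0],"fingers": -1},{"slide": [0,0,0.22],"rot": [0,0,0],"fingers": -1},{"slide": [0,0,0.32],"rot": [0,0,0],"fingers": -1},{"slide": [0,0,0.38],"rot": [0,0,0],"fingers": -1}]}}

```text
clock: 15.62
eef_pos: [0.6308, 0.0778, 0.1725]
tcp_rot: [-2.22, 2.217, -0.005]
wrist_force: [0.1, 0.1, 1.0]
finger_gap: 0.0854
grasp_force: 0.0
```

Emit:
{"name": "apply_moves", "arguments": {"rows": [{"slide": [-0.05,0,0],"rot": [0,0,0],"fingers": -1},{"slide": [-0.18,0.015,0],"rot": [0,0,0],"fingers": -1},{"slide": [-0.32,0.015,0],"rot": [0,0,0],"fingers": -1},{"slide": [-0.46,0.015,0],"rot": [0,0,0],"fingers": -1},{"slide": [-0.58,0.015,0],"rot": [0,0,0],"fingers": -1},{"slide": [-0.642,0.015,0],"rot": [0,0,0],"fingers": -1},{"slide": [-0.642,0.015,-0.02],"rot": [0,0,0],"fingers": -1},{"slide": [-0.642,0.015,-0.12],"rot": [0,0,0],"fingers": -1},{"slide": [-0.642,0.015,-0.24],"rot": [0,0,0],"fingers": -1},{"slide": [-0.642,0.015,-0.34],"rot": [0,0,0],"fingers": -1},{"slide": [-0.642,0.015,-0.38],"rot": [0,0,0],"fingers": -1},{"slide": [-0.642,0.015,-0.4],"rot": [0,0,0],"fingers": -1}]}}

```text
clock: 16.62
eef_pos: [0.4687, 0.0809, 0.0668]
tcp_rot: [2.22, -2.218, -0.001]
wrist_force: [0.3, -0.5, 0.8]
finger_gap: 0.0853
grasp_force: 0.0
```

```bash
python3 chk.py c 1
```

```text
[0.46891015 0.08103575 0.06690123]
0.88 0.1375 [0.6261 0.1576] [0.036 0.038]
0.81 0.1127 [0.6277 0.0785] [0.038 0.039]
0.66 0.0701 [ 0.4383 -0.0877] [0.039 0.039]
0.56 0.0449 [0.4691 0.0819] [0.039 0.039]
```

View pics/c.png

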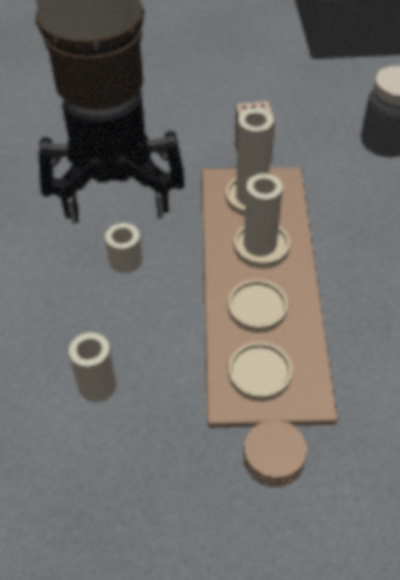

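Both placed sleeves stand in their dishes (tops at 0.138 and 0.113 m, as they should be). The open fingers straddle the 45 mm sleeve at (123,245).

Emit:
{"name": "apply_moves", "arguments": {"rows": [{"slide": [0,0,-0.05],"rot": [0,0,0],"fingers": -1},{"slide": [0,0,-0.11],"rot": [0,0,0],"fingers": -1},{"slide": [0,0,-0.16],"rot": [0,0,0],"fingers": -1},{"slide": [0,0,-0.19],"rot": [0,0,0],"fingers": -1},{"slide": [0,0,-0.196],"rot": [0,0,0],"fingers": -1},{"slide": [0,0,-0.196],"rot": [0,0,0],"fingers": -0.6},{"slide": [0,0,-0.196],"rot": [0,0,0],"fingers": -0.4},{"slide": [0,0,-0.196],"rot": [0,0,0],"fingers": -0.2},{"slide": [0,0,-0.196],"rot": [0,0,0],"fingers": 0},{"slide": [0,0,-0.196],"rot": [0,0,0],"fingers": 0.1},{"slide": [0,0,-0.196],"rot": [0,0,0],"fingers": 0.2},{"slide": [0,0,-0.196],"rot": [0,0,0],"fingers": 0.4}]}}

```text
clock: 17.72
eef_pos: [0.4695, 0.0816, 0.0205]
tcp_rot: [-2.222, 2.219, -0.001]
wrist_force: [-1.9, 0.7, 5.7]
finger_gap: 0.0393
grasp_force: 30.0
```

Emit:
{"name": "apply_moves", "arguments": {"rows": [{"slide": [0,0,0],"rot": [0,0,0],"fingers": 1},{"slide": [0,0,0],"rot": [0,0,0],"fingers": 1}]}}

```text
clock: 17.88
eef_pos: [0.4695, 0.0816, 0.0205]
tcp_rot: [-2.222, 2.219, -0.001]
wrist_force: [-1.6, -0.3, 5.4]
finger_gap: 0.0397
grasp_force: 30.0
```

Emit:
{"name": "apply_moves", "arguments": {"rows": [{"slide": [0,0,0.01],"rot": [0,0,0],"fingers": 1},{"slide": [0,0,0.05],"rot": [0,0,0],"fingers": 1},{"slide": [0,0,0.12],"rot": [0,0,0],"fingers": 1},{"slide": [0,0,0.22],"rot": [0,0,0],"fingers": 1},{"slide": [0,-0.03,0.32],"rot": [0,0,0],"fingers": 1},{"slide": [0,-0.1,0.39],"rot": [0,0,0],"fingers": 1},{"slide": [0,-0.2,0.4],"rot": [0,0,0],"fingers": 1},{"slide": [0.05,-0.31,0.4],"rot": [0,0,0],"fingers": 1},{"slide": [0.12,-0.42,0.4],"rot": [0,0,0],"fingers": 1},{"slide": [0.2,-0.53,0.4],"rot": [0,0,0],"fingers": 1},{"slide": [0.29,-0.62,0.4],"rot": [0,0,0],"fingers": 1},{"slide": [0.38,-0.68,0.4],"rot": [0,0,0],"fingers": 1}]}}

```text
clock: 18.88
eef_pos: [0.5641, -0.0909, 0.1194]
tcp_rot: [2.22, -2.222, -0.001]
wrist_force: [0.8, -0.0, -0.6]
finger_gap: 0.0397
grasp_force: 30.4
```

Emit:
{"name": "apply_moves", "arguments": {"rows": [{"slide": [0.09,-0.02,0],"rot": [0,0,0],"fingers": 1},{"slide": [0.14,-0.026,0],"rot": [0,0,0],"fingers": 1},{"slide": [0.165,-0.026,0],"rot": [0,0,0],"fingers": 1},{"slide": [0.17,-0.026,-0.02],"rot": [0,0,0],"fingers": 1},{"slide": [0.17,-0.026,-0.07],"rot": [0,0,0],"fingers": 1},{"slide": [0.17,-0.026,-0.14],"rot": [0,0,0],"fingers": 1},{"slide": [0.17,-0.026,-0.2],"rot": [0,0,0],"fingers": 1},{"slide": [0.17,-0.026,-0.24],"rot": [0,0,0],"fingers": 1},{"slide": [0.17,-0.026,-0.27],"rot": [0,0,0],"fingers": 1},{"slide": [0.17,-0.026,-0.29],"rot": [0,0,0],"fingers": 1},{"slide": [0.17,-0.026,-0.3],"rot": [0,0,0],"fingers": 1},{"slide": [0.17,-0.026,-0.3],"rot": [0,0,0],"fingers": 1}]}}

```text
clock: 19.88
eef_pos: [0.6063, -0.0951, 0.0444]
tcp_rot: [2.223, -2.22, -0.0]
wrist_force: [-0.3, -0.3, 0.2]
finger_gap: 0.0391
grasp_force: 30.4
```

Emit:
{"name": "apply_moves", "arguments": {"rows": [{"slide": [0,0,-0.008],"rot": [0,0,0],"fingers": 1},{"slide": [0,0,-0.014],"rot": [0,0,0],"fingers": 1},{"slide": [0,0,-0.018],"rot": [0,0,0],"fingers": 1},{"slide": [0,0,-0.021],"rot": [0,0,0],"fingers": 1},{"slide": [0,0,-0.023],"rot": [0,0,0],"fingers": 1},{"slide": [0,0,-0.023],"rot": [0,0,0],"fingers": 1}]}}

```text
clock: 20.38
eef_pos: [0.6064, -0.0952, 0.0388]
tcp_rot: [2.223, -2.22, -0.0]
wrist_force: [0.0, 0.2, -1.0]
finger_gap: 0.0397
grasp_force: 30.4
```

Emit:
{"name": "apply_moves", "arguments": {"rows": [{"slide": [0,0,-0.002],"rot": [0,0,0],"fingers": 1},{"slide": [0,0,-0.003],"rot": [0,0,0],"fingers": 1},{"slide": [0,0,-0.003],"rot": [0,0,0],"fingers": 1}]}}

```text
clock: 20.63
eef_pos: [0.6065, -0.0953, 0.0386]
tcp_rot: [-2.223, 2.22, -0.001]
wrist_force: [-1.7, 0.4, 3.0]
finger_gap: 0.0396
grasp_force: 30.7
```

Contact made. I'll release and rise.

Emit:
{"name": "apply_moves", "arguments": {"rows": [{"slide": [0,0,0],"rot": [0,0,0],"fingers": 0.05},{"slide": [0,0,0],"rot": [0,0,0],"fingers": 0},{"slide": [0,0,0],"rot": [0,0,0],"fingers": -0.1},{"slide": [0,0,0],"rot": [0,0,0],"fingers": -0.2},{"slide": [0,0,0],"rot": [0,0,0],"fingers": -0.5},{"slide": [0,0,0],"rot": [0,0,0],"fingers": -1},{"slide": [0,0,0],"rot": [0,0,0],"fingers": -1},{"slide": [0,0,0.03],"rot": [0,0,0],"fingers": -1},{"slide": [0,0,0.11],"rot": [0,0,0],"fingers": -1},{"slide": [0,0,0.22],"rot": [0,0,0],"fingers": -1},{"slide": [0,0,0.32],"rot": [0,0,0],"fingers": -1},{"slide": [0,0,0.4],"rot": [0,0,0],"fingers": -1}]}}

```text
clock: 21.63
eef_pos: [0.6071, -0.0953, 0.1409]
tcp_rot: [-2.222, 2.219, -0.003]
wrist_force: [0.6, 0.0, -0.0]
finger_gap: 0.0856
grasp_force: 0.0
```

Emit:
{"name": "apply_moves", "arguments": {"rows": [{"slide": [-0.05,0.01,0],"rot": [0,0,0],"fingers": -1},{"slide": [-0.18,0.029,0],"rot": [0,0,0],"fingers": -1},{"slide": [-0.32,0.029,0],"rot": [0,0,0],"fingers": -1},{"slide": [-0.46,0.029,0],"rot": [0,0,0],"fingers": -1},{"slide": [-0.6,0.029,0],"rot": [0,0,0],"fingers": -1},{"slide": [-0.672,0.029,0],"rot": [0,0,0],"fingers": -1},{"slide": [-0.672,0.029,0],"rot": [0,0,0],"fingers": -1},{"slide": [-0.672,0.029,-0.05],"rot": [0,0,0],"fingers": -1},{"slide": [-0.672,0.029,-0.15],"rot": [0,0,0],"fingers": -1},{"slide": [-0.672,0.029,-0.26],"rot": [0,0,0],"fingers": -1},{"slide": [-0.672,0.029,-0.36],"rot": [0,0,0],"fingers": -1},{"slide": [-0.672,0.029,-0.396],"rot": [0,0,0],"fingers": -1}]}}

```text
clock: 22.63
eef_pos: [0.4375, -0.0881, 0.0367]
tcp_rot: [2.22, -2.219, -0.004]
wrist_force: [0.2, -0.9, -0.2]
finger_gap: 0.0853
grasp_force: 0.0
```

Emit:
{"name": "apply_moves", "arguments": {"rows": [{"slide": [0,0,0],"fingers": -1,"rot": [0,0,0]},{"slide": [0,0,0],"fingers": -0.6,"rot": [0,0,0]},{"slide": [0,0,0],"fingers": -0.4,"rot": [0,0,0]},{"slide": [0,0,0],"fingers": -0.2,"rot": [0,0,0]},{"slide": [0,0,0],"fingers": 0,"rot": [0,0,0]},{"slide": [0,0,0],"fingers": 0.1,"rot": [0,0,0]},{"slide": [0,0,0],"fingers": 0.2,"rot": [0,0,0]},{"slide": [0,0,0],"fingers": 0.4,"rot": [0,0,0]},{"slide": [0,0,0],"fingers": 1,"rot": [0,0,0]},{"slide": [0,0,0],"fingers": 1,"rot": [0,0,0]}]}}

```text
clock: 23.47
eef_pos: [0.4392, -0.0879, 0.0402]
tcp_rot: [-2.222, 2.219, -0.002]
wrist_force: [-0.5, 1.0, 6.4]
finger_gap: 0.0385
grasp_force: 29.6
```

Emit:
{"name": "apply_moves", "arguments": {"rows": [{"slide": [0,0,0.01],"rot": [0,0,0],"fingers": 1},{"slide": [0,0,0.05],"rot": [0,0,0],"fingers": 1},{"slide": [0,0,0.12],"rot": [0,0,0],"fingers": 1},{"slide": [0,0,0.22],"rot": [0,0,0],"fingers": 1},{"slide": [0,0.03,0.32],"rot": [0,0,0],"fingers": 1},{"slide": [0,0.1,0.39],"rot": [0,0,0],"fingers": 1},{"slide": [0.02,0.19,0.4],"rot": [0,0,0],"fingers": 1},{"slide": [0.07,0.27,0.4],"rot": [0,0,0],"fingers": 1},{"slide": [0.15,0.3,0.4],"rot": [0,0,0],"fingers": 1},{"slide": [0.24,0.31,0.4],"rot": [0,0,0],"fingers": 1},{"slide": [0.33,0.31,0.4],"rot": [0,0,0],"fingers": 1},{"slide": [0.42,0.31,0.4],"rot": [0,0,0],"fingers": 1}]}}

```text
clock: 24.47
eef_pos: [0.5439, -0.01, 0.1389]
tcp_rot: [2.223, -2.22, -0.001]
wrist_force: [0.5, 0.1, -2.2]
finger_gap: 0.039
grasp_force: 30.5
```

Emit:
{"name": "apply_moves", "arguments": {"rows": [{"slide": [0.09,0,0],"rot": [0,0,0],"fingers": 1},{"slide": [0.18,0,0],"rot": [0,0,0],"fingers": 1},{"slide": [0.25,0,0],"rot": [0,0,0],"fingers": 1},{"slide": [0.28,0,0],"rot": [0,0,0],"fingers": 1},{"slide": [0.282,0,-0.03],"rot": [0,0,0],"fingers": 1},{"slide": [0.282,0,-0.09],"rot": [0,0,0],"fingers": 1},{"slide": [0.282,0,-0.16],"rot": [0,0,0],"fingers": 1},{"slide": [0.282,0,-0.22],"rot": [0,0,0],"fingers": 1},{"slide": [0.282,0,-0.26],"rot": [0,0,0],"fingers": 1},{"slide": [0.282,0,-0.29],"rot": [0,0,0],"fingers": 1},{"slide": [0.282,0,-0.3],"rot": [0,0,0],"fingers": 1},{"slide": [0.282,0,-0.3],"rot": [0,0,0],"fingers": 1}]}}

```text
clock: 25.47
eef_pos: [0.6134, -0.0105, 0.0636]
tcp_rot: [2.222, -2.22, -0.001]
wrist_force: [-0.8, 0.3, -0.6]
finger_gap: 0.0392
grasp_force: 30.6
```

```bash
python3 chk.py d
```

```text
[ 0.61399981 -0.01042936  0.06438404]
```

View pics/d.png

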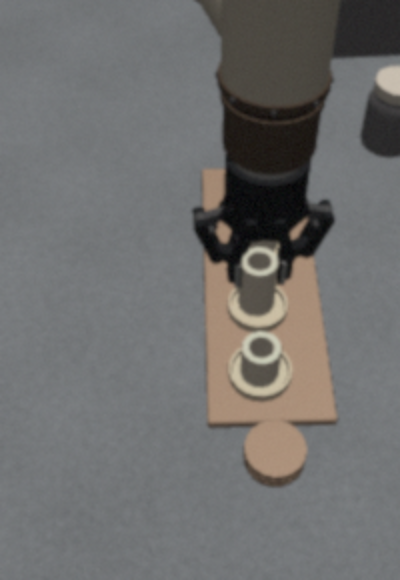

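The 45 mm sleeve is centred in the last dish (260,368). The 70 mm one hangs over its own dish (258,305), about 6 mm above the recess floor.

Emit:
{"name": "apply_moves", "arguments": {"rows": [{"slide": [0,0,-0.008],"rot": [0,0,0],"fingers": 1},{"slide": [0,0,-0.014],"rot": [0,0,0],"fingers": 1},{"slide": [0,0,-0.018],"rot": [0,0,0],"fingers": 1},{"slide": [0,0,-0.021],"rot": [0,0,0],"fingers": 1},{"slide": [0,0,-0.023],"rot": [0,0,0],"fingers": 1},{"slide": [0,0,-0.023],"rot": [0,0,0],"fingers": 1}]}}

```text
clock: 26.02
eef_pos: [0.614, -0.0105, 0.0584]
tcp_rot: [-2.223, 2.22, -0.0]
wrist_force: [-0.2, -0.0, -1.5]
finger_gap: 0.0389
grasp_force: 30.6
```

Emit:
{"name": "apply_moves", "arguments": {"rows": [{"slide": [0,0,-0.002],"rot": [0,0,0],"fingers": 1},{"slide": [0,0,-0.003],"rot": [0,0,0],"fingers": 1},{"slide": [0,0,-0.003],"rot": [0,0,0],"fingers": 1}]}}

```text
clock: 26.27
eef_pos: [0.6141, -0.0104, 0.0583]
tcp_rot: [-2.223, 2.22, -0.001]
wrist_force: [-0.0, 0.9, 3.4]
finger_gap: 0.039
grasp_force: 31.0
```

Emit:
{"name": "apply_moves", "arguments": {"rows": [{"slide": [0,0,0],"rot": [0,0,0],"fingers": 0.05},{"slide": [0,0,0],"rot": [0,0,0],"fingers": 0},{"slide": [0,0,0],"rot": [0,0,0],"fingers": -0.1},{"slide": [0,0,0],"rot": [0,0,0],"fingers": -0.2},{"slide": [0,0,0],"rot": [0,0,0],"fingers": -0.5},{"slide": [0,0,0],"rot": [0,0,0],"fingers": -1},{"slide": [0,0,0],"rot": [0,0,0],"fingers": -1},{"slide": [0,0,0.03],"rot": [0,0,0],"fingers": -1},{"slide": [0,0,0.11],"rot": [0,0,0],"fingers": -1},{"slide": [0,0,0.22],"rot": [0,0,0],"fingers": -1},{"slide": [0,0,0.32],"rot": [0,0,0],"fingers": -1},{"slide": [0,0,0.42],"rot": [0,0,0],"fingers": -1}]}}

```text
clock: 27.27
eef_pos: [0.6139, -0.0105, 0.1644]
tcp_rot: [-2.222, 2.22, -0.001]
wrist_force: [-0.1, 0.2, 0.1]
finger_gap: 0.0852
grasp_force: 0.0
```

Emit:
{"name": "apply_moves", "arguments": {"rows": [{"slide": [-0.05,0,0.1],"rot": [0,0,0],"fingers": -1},{"slide": [-0.15,0,0.2],"rot": [0,0,0],"fingers": -1},{"slide": [-0.26,0,0.25],"rot": [0,0,0],"fingers": -1},{"slide": [-0.37,0,0.25],"rot": [0,0,0],"fingers": -1},{"slide": [-0.48,0,0.25],"rot": [0,0,0],"fingers": -1},{"slide": [-0.59,0,0.25],"rot": [0,0,0],"fingers": -1},{"slide": [-0.65,0,0.25],"rot": [0,0,0],"fingers": -1},{"slide": [-0.65,0,0.25],"rot": [0,0,0],"fingers": -1}]}}

```text
clock: 27.93
eef_pos: [0.4485, -0.0108, 0.2261]
tcp_rot: [-2.222, 2.219, 0.0]
wrist_force: [0.7, -0.4, 0.0]
finger_gap: 0.0852
grasp_force: 0.0
```

```bash
python3 chk.py e 1
python3 - <<'E'
from h import *
c=robot.camera("side");W=cloud(c)
for t in("post","discs"):
    r=robot.regions_of("side",t)
    for r in r[:1]:
        p=W[r["mask"]];p=p[~np.isnan(p[:,0])];zt=np.percentile(p[:,2],97);q=p[p[:,2]>zt-.006];print(t,zt,(q.min(0)+q.max(0))/2)
E
```

```text
[ 0.45052239 -0.01054679  0.22627528]
0.95 0.0632 [ 0.6044 -0.0962] [0.038 0.037]
0.88 0.088 [ 0.613  -0.0096] [0.035 0.039]
0.7 0.1375 [0.6265 0.1578] [0.037 0.038]
0.65 0.1125 [0.6276 0.078 ] [0.037 0.04 ]
post 0.13693683771379453 [0.62678104 0.17302161 0.13693464]
discs 0.024320803054682594 [ 0.60946091 -0.18320258  0.02224704]
```

View pics/e.png

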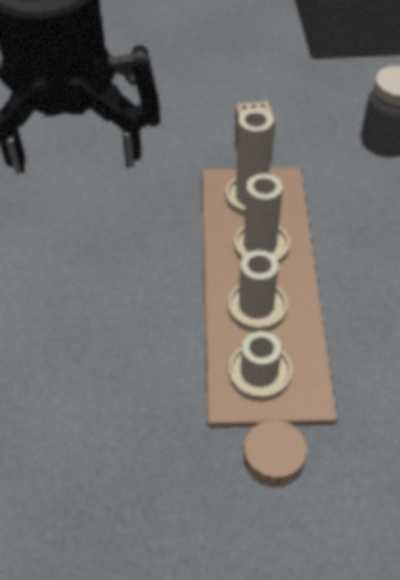

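All four sleeves stand upright in their dishes, tallest at the post end. Their tops measure 0.138, 0.113, 0.088 and 0.063 m, each seated height as expected. The post (255,108) and discs (276,450) look unmoved, and the gripper is clear.

```bash
python3 -c "from rig import robot; print(robot.hand_in())"
```

```text
the job is handed in; nothing more can be done
None
```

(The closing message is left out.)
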